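Unstack the culture dishes onto their stations

ROBOT

A 6-joint arm with a two-finger parallel gripper is mounted at the origin on the work surface. World frame = base frame: x ahead of the robot, y to its left, z up, the work surface at z = 0. Lengths are in m, angles in rad, forces in N, time in s.
With the tool pointing down it reaches from about 0.2 to 0.875 m from the base axis. Payload 3.4 kg.
Tool frame: the origin (TCP) lies between the finger pads; the fingertips stand 25 mm ahead of it and the grasp point (between the pads) lies 6 mm ahead of it (r.nose_length is the z of the fingertips in the tool frame, in m); z points along the fingers, x is the direction in which the jaws open and shut, and the axes are right-handed (so a half turn about z gives the same grasp; the last joint's range is limited). The gripper opens to 94 mm and grips with 3 to 60 N. Pads are 16 mm wide; open, the fingers measure 119 mm over their backs; the gripper's body (75 mm by 177 mm) begins 78 mm behind the grasp point.
Start: joints at [-1.41, 0.276, 1.505, -0, 1.361, -0.121], TCP at [0.16, -0.552, 0.23] pointing down, gripper open.
Joint ranges: [-2.89, 2.89], [-0.75, 2.08], [0.22, 2.7], [-1.18, 4.32], [0.11, 2.71], [-2.7, 2.7]. Speed limits (rad/s): [2.57, 2.57, 3.14, 3.14, 3.14, 3.14].

INTERFACE

Orientations are given as a unit quaternion [w, x, y, z].
In Python, from plant import r, gripper_to, inverse_kinematics, vision, models, telemetry gives the robot as it stands. Calls block until the motion is done:
- r.move_to(position, orientation): joint-space move of the TCP to a pose.
- r.move_l(position, rot=None, vel=0.15, guard=None): straight line of the TCP; rot=None keeps the orientation; vel is the mean speed in m/s. With guard (N) it stops when the force on the tool has changed by that much, and returns True; else False.
- r.movej(angles): joint-space move.
- gripper_to(opening, f_grip=None): finger opening in m; f_grip is the grip in N (None keeps the last); returns when the fingers have stopped.
- r.hold(seconds).
- inverse_kinematics(position, orientation): joint angles nearest the present ones, or None.
- vision.snapshot(name): name is "scene" or "top" or "wrist"; returns the picture (420x560x3 uint8, red, green, blue); there is no depth.
- vision.get_calibration(name): a dict with "fx", "fy", "cx", "cy" (pixels), "position" and "orientation" of the camera in the world. Camera axes: x right, y down, z forward; pixel columns grow to the right and rows downward; lengths in m; the calibration is good to about 2 mm. The wrist camera is an equidistant fisheye: a pixel r from the principal point sees the ray r / f radians off the axis. A picture is of the moment at which its call begins: read the wrist's pose just before it. get_calibration takes no time and is no camera call; for the wrist camera it gives the pose at the moment of the call.
A pose or a line that the arm cannot do raises r.PlanningError and nothing moves.
- r.sign_off(): hands the job in, once; it reports no verdict.
Trained networks look in the newest picture that a camera, given by its name, has taken for a name from the list of things; names that differ only in an ending like _2 or _b are one class to them, and where a whole thing is asked for, a point or a joint stands for the part that bears it (a point fixed in the world has none). Each returns a list of dicts, best first, with "score" (0 to 1); they miss things now and then, are a little off and sometimes report something else, mostly with a low value. They report only what shows in the picture. A call takes as long as a camera call.
- models.boxes_of(thing, camera): "at" ([x, y, z] in m, in world coordinates, good to about 4 mm: the middle of the surface that is visible of it).
- models.regions_of(thing, camera): "pixels" (420x560 bool, what is visible of it).
- models.mark_of(thing, camera): "at" ([x, y, z] in m, in world coordinates, good to about 4 mm: a listed point, or the origin of a listed thing).
Readings, each from a call of its own:
- telemetry.current_t(): time.
- telemetry.current_joints(): joint angles.
- telemetry.current_dq(): joint speeds.
- telemetry.current_joint_efforts(): joint torques, N m.
- telemetry.current_ee_pos(): TCP position.
- telemetry.current_tool_rot(): TCP orientation.
- telemetry.current_wrist_force(): force on the tool from outside, world axes, zero at the start.
- telemetry.current_torque(): the same for the moment, N m.
- telemetry.current_opening(): finger opening in m.
Only numpy, scipy, OpenCV 4.12 (cv2) and the standard library are available. Lean on these libraries where they do the work, as an engineer would, in place of code of your own. Each camera call takes 0.05 s, during which the arm holds its last target. There are 200 camera calls.

TASK

Take the two stacks of lidded culture dishes apart and set each of the five dishes flat and upright in the middle of the dish station whose rim has the colour of its lid, one dish to a station. Keep the dishes level, put them down rather than dropping them, and leave them all released and at rest.

Things in the scene. Friction and masses are not known exactly. Their poses are not given: they have to be found in the camera images.
- blue_dish_center (a point): Loose lidded culture dish with a blue lid: a flat upright disc 66 mm in diameter and 20 mm high, flat on top and bottom (clear lower half, blue lid and skirt above). The point is its centre, 10 mm above its underside; its z axis points up. A large dish, standing on the bench at the bottom of a stack.
- green_dish_center (a point): Loose lidded culture dish with a green lid: a flat upright disc 66 mm in diameter and 20 mm high, flat on top and bottom (clear lower half, green lid and skirt above). The point is its centre, 10 mm above its underside; its z axis points up. A large dish, standing on the bench at the bottom of a stack.
- yellow_dish_center (a point): Loose lidded culture dish with a yellow lid: a flat upright disc 48 mm in diameter and 20 mm high, flat on top and bottom (clear lower half, yellow lid and skirt above). The point is its centre, 10 mm above its underside; its z axis points up. A middle-sized dish, on top of one of the two large ones (either).
- red_dish_center (a point): Loose lidded culture dish with a red lid: a flat upright disc 48 mm in diameter and 20 mm high, flat on top and bottom (clear lower half, red lid and skirt above). The point is its centre, 10 mm above its underside; its z axis points up. A middle-sized dish, on top of one of the two large ones (either).
- magenta_dish_center (a point): Loose lidded culture dish with a magenta lid: a flat upright disc 32 mm in diameter and 20 mm high, flat on top and bottom (clear lower half, magenta lid and skirt above). The point is its centre, 10 mm above its underside; its z axis points up. The small dish, on top of the yellow dish.
- blue_station_top (a point): Fixed round dish station with a blue rim and a blue centre dot: an aluminium disc 84 mm in diameter and 6 mm thick on the bench, the flat plate inside the rim 70 mm in diameter. The point is the middle of its top face, 6 mm above the bench; z points up. It stands clear of the stacks and is empty.
- green_station_top (a point): Fixed round dish station with a green rim and a green centre dot: an aluminium disc 84 mm in diameter and 6 mm thick on the bench, the flat plate inside the rim 70 mm in diameter. The point is the middle of its top face, 6 mm above the bench; z points up. It stands clear of the stacks and is empty.
- yellow_station_top (a point): Fixed round dish station with a yellow rim and a yellow centre dot: an aluminium disc 84 mm in diameter and 6 mm thick on the bench, the flat plate inside the rim 70 mm in diameter. The point is the middle of its top face, 6 mm above the bench; z points up. It stands clear of the stacks and is empty.
- red_station_top (a point): Fixed round dish station with a red rim and a red centre dot: an aluminium disc 84 mm in diameter and 6 mm thick on the bench, the flat plate inside the rim 70 mm in diameter. The point is the middle of its top face, 6 mm above the bench; z points up. It stands clear of the stacks and is empty.
- magenta_station_top (a point): Fixed round dish station with a magenta rim and a magenta centre dot: an aluminium disc 84 mm in diameter and 6 mm thick on the bench, the flat plate inside the rim 70 mm in diameter. The point is the middle of its top face, 6 mm above the bench; z points up. It stands clear of the stacks and is empty.

How it is judged:
By the outcome, as a careful person would: the job done as asked, in the order asked, and still so for the second after the job is handed in, with the robot touching nothing.
It also fails if it takes over 128 s, if anything falls off the work surface, if the arm or the gripper's body presses on something with over 40 N, if the wrist force passes 120 N, or if a joint passes its speed limit or range.

## Working session

There is one attempt and no reset: what is moved stays moved. The work goes in short steps, each a Python script; the robot and the scene stay as the last script left them, time stands still between calls to the robot, and variables do not carry over. Pictures are saved under pics/ and viewed, about 12 in all and at most 16, crops included, and the job is handed in when it is done.

```bash
ls; mkdir -p pics
python3 - <<'E'
from plant import r, gripper_to, inverse_kinematics, vision, models, telemetry
import cv2
ims={c:vision.snapshot(c) for c in ("scene","top")}
for c,i in ims.items(): cv2.imwrite(f"pics/{c}0.png",i[:,:,::-1])
for c in ("top","scene"):
  k=vision.get_calibration(c);print(c,k)
  for n in ["blue","green","yellow","red","magenta"]:
    for s in ("dish_center","station_top"):
      print(c,n,s,[(round(d["score"],2),[round(float(v),4) for v in d["at"]]) for d in models.mark_of(f"{n}_{s}",c)][:3])
print(telemetry.current_t(),telemetry.current_tool_rot(),r.nose_length,telemetry.current_opening())
E
```

```text
pics
top {'fx': 433.4908642448959, 'fy': 433.4908642448959, 'cx': 282.00515748095626, 'cy': 207.83099959833407, 'position': array([0.31916311, 0.01124587, 1.30013314]), 'orientation': array([ 0.06488997, -0.69726527,  0.71059909, -0.06825959])}
top blue dish_center [(0.5, [0.6325, 0.0975, 0.0073])]
top blue station_top [(0.97, [0.4655, 0.2591, 0.001])]
top green dish_center [(0.56, [0.6337, 0.2682, 0.0098])]
top green station_top [(0.9, [0.5286, 0.3917, 0.0064]), (0.5, [0.6329, 0.2643, 0.0311])]
top yellow dish_center [(0.42, [0.6331, 0.2662, 0.0301]), (0.19, [0.6359, 0.2684, 0.0457])]
top yellow station_top [(0.6, [0.4578, -0.083, 0.0062])]
top red dish_center [(0.6, [0.5327, 0.3914, 0.0074]), (0.46, [0.6334, 0.1013, 0.0324])]
top red station_top [(0.58, [0.5047, -0.4056, 0.0063])]
top magenta dish_center [(0.41, [0.6345, 0.2655, 0.0483]), (0.34, [0.6343, 0.2632, 0.0298])]
top magenta station_top [(0.68, [0.464, -0.243, 0.0045]), (0.41, [0.6323, 0.2634, 0.0306])]
scene {'fx': 476.3951119851277, 'fy': 476.3951119851277, 'cx': 276.3543956905113, 'cy': 212.89165892650132, 'position': a
[... 176 characters left out ...]
]
scene blue station_top [(0.85, [0.4634, 0.2595, 0.007]), (0.69, [0.4613, -0.2435, 0.0038])]
scene green dish_center [(0.75, [0.6378, 0.2656, 0.0096])]
scene green station_top [(0.58, [0.5262, 0.3904, 0.0055])]
scene yellow dish_center [(0.77, [0.6339, 0.2683, 0.0306])]
scene yellow station_top [(0.82, [0.4687, -0.0815, 0.0036])]
scene red dish_center [(0.78, [0.6351, 0.1019, 0.0322])]
scene red station_top [(0.69, [0.5063, -0.4092, 0.0061]), (0.64, [0.6306, 0.1022, 0.0094])]
scene magenta dish_center [(0.51, [0.6311, 0.2629, 0.0513])]
scene magenta station_top [(0.57, [0.4585, -0.2433, 0.0063])]
1.1 [ 4.65920831e-05  7.99410103e-01 -6.00785722e-01  2.75884962e-05] 0.025 0.09382171488984994
```

View pics/top0.png

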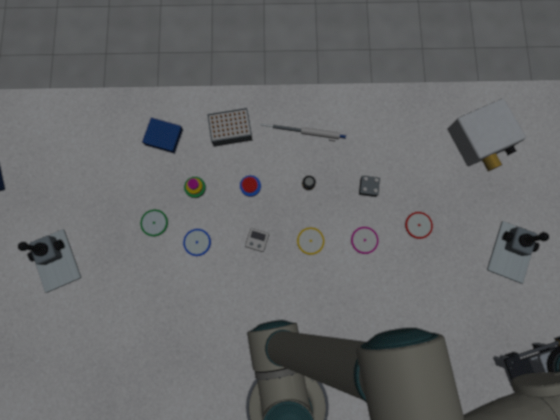

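View pics/scene0.png

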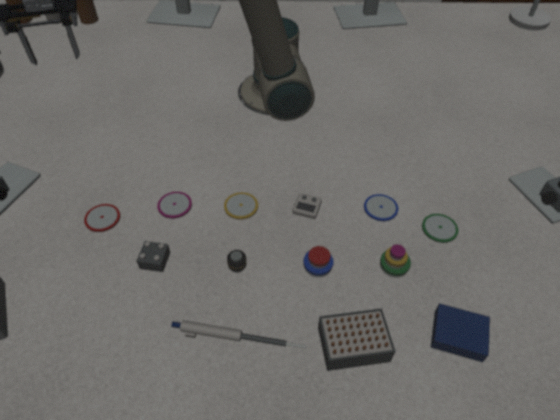

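The pictures and the nets agree: magenta/yellow/green stack at top px (195,187), red/blue stack at (250,185), five empty stations. Next I tour with the wrist camera for finer fixes.

```bash
cat > h.py <<'E'
from plant import r, gripper_to, inverse_kinematics, vision, models, telemetry
import numpy as np, cv2
from scipy.spatial.transform import Rotation as R
def down(x,y):
    a=np.arctan2(y,x)/2; return [0,np.cos(a),np.sin(a),0]
def ray(k,uv):
    d=(np.asarray(uv,float)-[k["cx"],k["cy"]])/[k["fx"],k["fy"]]; t=np.hypot(*d)
    v=np.r_[d/t*np.sin(t),np.cos(t)] if t>1e-9 else np.array([0,0,1.])
    w,x,y,z=k["orientation"]; return R.from_quat([x,y,z,w]).apply(v)
def ground(k,uv,z):
    v=ray(k,uv); p=np.asarray(k["position"]); return (p+v*(z-p[2])/v[2])[:2]
def proj(k,P):
    w,x,y,z=k["orientation"]; v=R.from_quat([x,y,z,w]).inv().apply(np.asarray(P)-k["position"])
    t=np.arctan2(np.hypot(v[0],v[1]),v[2]); n=v[:2]/np.hypot(v[0],v[1])
    return n*t*k["fx"]+[k["cx"],k["cy"]]
E
python3 - <<'E'
from h import *
for i,(x,y) in enumerate([(.44,-.32),(.44,-.09),(.5,.18),(.53,.3)]):
    r.move_to([x,y,.26],down(x,y))
    k=vision.get_calibration("wrist"); im=vision.snapshot("wrist")
    cv2.imwrite(f"pics/w{i}.png",im[:,:,::-1]); np.save(f"pics/k{i}.npy",k,allow_pickle=True)
    print(telemetry.current_t(),k)
a=[cv2.imread(f"pics/w{i}.png") for i in range(4)]
cv2.imwrite("pics/m0.png",cv2.resize(np.vstack([np.hstack(a[:2]),np.hstack(a[2:])]),(800,600)))
E
```

```text
2.5167 {'fx': 325.19226210127806, 'fy': 325.19226210127806, 'cx': 285.82753276169774, 'cy': 203.5591606555986, 'position': array([ 0.48969785, -0.25178522,  0.41504747]), 'orientation': array([ 0.13766311,  0.94061244, -0.30705233, -0.04489959])}
3.4833 {'fx': 325.19226210127806, 'fy': 325.19226210127806, 'cx': 285.82753276169774, 'cy': 203.5591606555986, 'position': array([ 0.45816805, -0.00773943,  0.41530384]), 'orientation': array([ 0.14426526,  0.98427941, -0.10087325, -0.01435856])}
4.6083 {'fx': 325.19226210127806, 'fy': 325.19226210127806, 'cx': 285.82753276169774, 'cy': 203.5591606555986, 'position': array([0.47316106, 0.25897907, 0.41499037]), 'orientation': array([0.14282917, 0.97493254, 0.16888432, 0.02417544])}
5.2167 {'fx': 325.19226210127806, 'fy': 325.19226210127806, 'cx': 285.82753276169774, 'cy': 203.5591606555986, 'position': array([0.49022313, 0.3735974 , 0.41484275]), 'orientation': array([0.14021645, 0.95701771, 0.25132873, 0.03592111])}
```

View pics/m0.png

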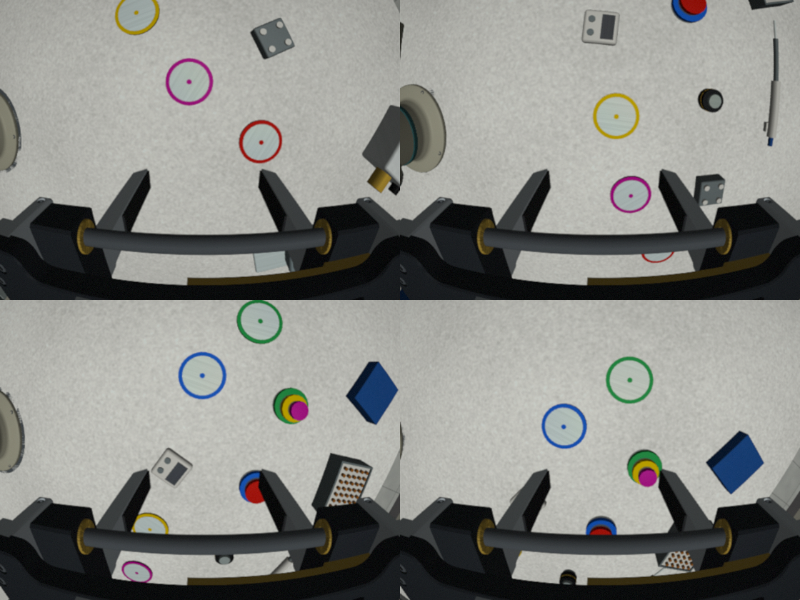

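Wrist views (2×2, reduced by 0.71): each ring is clear, e.g. magenta (188,82), red (260,142), yellow (616,116), blue (202,375) and green (629,380); the tall stack is at (292,405). I'll fit these by colour.

```bash
cat >> h.py <<'E'
HUE=dict(red=(174,6),yellow=(18,32),green=(45,85),blue=(100,120),magenta=(140,168))
def blob(im,c):
    h,s,v=cv2.split(cv2.cvtColor(im,cv2.COLOR_BGR2HSV)); a,b=HUE[c]
    m=((h>=a)&(h<=b) if a<b else (h>=a)|(h<=b))&(s>110)&(v>50)
    return m.astype(np.uint8)
def near(im,k,c,P,rad,z):
    """world outline (convex hull min circle) of colour c within rad of P on plane z"""
    m=blob(im,c); vv,uu=np.nonzero(m); 
    g=np.array([ground(k,(u,v),z) for u,v in zip(uu,vv)]).reshape(-1,2)
    g=g[np.hypot(*(g-P[:2]).T)<rad]
    if len(g)<10: return None
    (x,y),rr=cv2.minEnclosingCircle((g*1000).astype(np.float32)); return np.round([x,y,2*rr,len(g)],1)
E
python3 - <<'E'
from h import *
st=dict(blue=(.4645,.2593),green=(.5274,.391),yellow=(.463,-.082),red=(.5055,-.4075),magenta=(.461,-.243))
for i in range(4):
    im=cv2.imread(f"pics/w{i}.png");k=np.load(f"pics/k{i}.npy",allow_pickle=True).item()
    for c,p in st.items():
        u=proj(k,[*p,.006])
        if 20<u[0]<540 and 5<u[1]<235: print(i,c,u.round(),near(im,k,c,np.array(p),.055,.006), near(im,k,c,np.array(p),.02,.006))
    for c,p,z in [("magenta",(.634,.265),.06),("yellow",(.634,.266),.04),("green",(.634,.266),.02),("red",(.634,.1015),.04),("blue",(.634,.1),.02)]:
        u=proj(k,[*p,z])
        if 20<u[0]<540 and 5<u[1]<260: print(i,"dish",c,u.round(),near(im,k,c,np.array(p),.05,z))
E
```

```text
0 yellow [190.  20.] [465.7 -79.4  84.1 640. ] [465.5 -78.7   7.5  26. ]
0 red [364. 199.] [ 506.7 -407.4   83.6  772. ] [ 506.9 -408.1    7.3   24. ]
0 magenta [263. 117.] [ 464.5 -241.1   82.5  859. ] [ 464.5 -241.3    7.    27. ]
1 yellow [301. 165.] [465.4 -78.8  83.5 921. ] [465.5 -78.7   7.5  31. ]
1 dish blue [405.   6.] [634.   96.7  66.7 567. ]
2 blue [280. 106.] [467.7 261.8  83.  925. ] [467.4 261.6   7.3  30. ]
2 green [362.  30.] [529.  392.4  83.1 750. ] [529.8 392.6   6.5  22. ]
2 dish magenta [418. 156.] [633.2 266.4  34.2 538. ]
2 dish yellow [412. 153.] [632.1 267.   49.6 577. ]
2 dish green [407. 150.] [632.9 270.   65.9 643. ]
3 blue [226. 177.] [467.5 262.   83.3 847. ] [467.4 261.2   7.4  28. ]
3 green [319. 112.] [529.4 392.4  81.8 769. ] [529.1 392.4   6.6  23. ]
3 dish magenta [346. 250.] [633.6 268.6  34.3 498. ]
3 dish yellow [343. 243.] [632. 269.  50. 565.]
3 dish green [341. 237.] [634.3 271.8  67.5 634. ]
```

```bash
cat >> h.py <<'E'
ST=dict(blue=(.4675,.2615),green=(.5293,.3924),yellow=(.4655,-.0787),red=(.5068,-.408),magenta=(.4645,-.2412))
DIA=dict(blue=.066,green=.066,yellow=.048,red=.048,magenta=.032)
def pick(c,x,y,under,f=15):
    q=down(x,y); r.move_to([x,y,.17],q)
    gripper_to(min(.094,DIA[c]+.03))
    r.move_l([x,y,under+.003+.025+.03],vel=.15)
    hit=r.move_l([x,y,under+.003+.025],vel=.04,guard=6)
    gripper_to(DIA[c]-.01,f_grip=f); print("hit",hit,"opening",telemetry.current_opening())
    r.move_l([x,y,under+.06],vel=.06); r.move_l([x,y,.2],vel=.2)
    print("held",telemetry.current_opening(),telemetry.current_wrist_force(),telemetry.current_t())
def place(c,dx=0,dy=0):
    x,y=ST[c]; x+=dx;y+=dy; q=down(x,y)
    r.move_l([x,y,.2],q,vel=.28); r.move_l([x,y,.062],vel=.12); r.hold(.2)
    hit=r.move_l([x,y,.031],vel=.02,guard=2.5); print("place hit",hit,telemetry.current_ee_pos())
    r.hold(.2); gripper_to(DIA[c]+.022); r.hold(.1); r.move_l([x,y,.08],vel=.08); r.move_l([x,y,.2],vel=.25)
    print("t",telemetry.current_t())
def look(name,targets):
    k=vision.get_calibration("wrist"); im=np.ascontiguousarray(vision.snapshot("wrist")[:,:,::-1]); cv2.imwrite(f"pics/{name}.png",im)
    for c,p,rad,z in targets: print(name,c,proj(k,[*p,z]).round(),near(im,k,c,np.array(p),rad,z))
E
python3 - <<'E'
from h import *
pick("magenta",.633,.267,.04)
look("hold1",[])
E
```

```text
hit False opening 0.03151508012054763
held 0.03168331105638643 [-0.00146205 -0.21607285 -0.41269757] 9.9583
```

View pics/hold1.png

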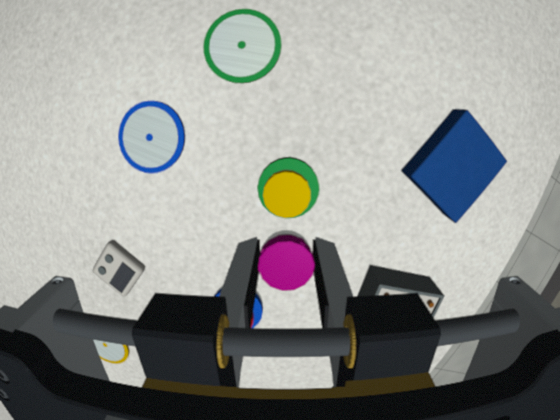

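Magenta is held level between the fingers (lid at px (286,262)); yellow on green is undisturbed at (287,190). I'll measure the held offset, place it, then do yellow.

```bash
cat >> h.py <<'E'
def heldoff(c,name):
    r.hold(.2); p=telemetry.current_ee_pos(); k=vision.get_calibration("wrist"); im=np.ascontiguousarray(vision.snapshot("wrist")[:,:,::-1]); cv2.imwrite(f"pics/{name}.png",im)
    m=near(im,k,c,np.array(p),.05,p[2]-.008); a=np.arctan2(p[1],p[0]); d=m[:2]/1000-np.array(p[:2])
    # tool frame: radial, tangential
    print("off rad/tan mm",1000*(d@[np.cos(a),np.sin(a)]),1000*(d@[-np.sin(a),np.cos(a)]),m)
    return d@[-np.sin(a),np.cos(a)]
E
python3 - <<'E'
from h import *
k=vision.get_calibration("wrist")
o=heldoff("magenta","hold1b")
look("y0",[("yellow",(.633,.267),.05,.04),("green",(.633,.268),.05,.02)])
a=np.arctan2(ST["magenta"][1],ST["magenta"][0])
if abs(o)<.006: place("magenta",o*np.sin(a),-o*np.cos(a))
else: print("STOP")
look("m_placed",[("magenta",ST["magenta"],.022,.026),("magenta",ST["magenta"],.055,.006)])
E
```

```text
off rad/tan mm -5.809426611797898 -14.345133949946492 [ 632.5  251.3   68.1 2472. ]
y0 yellow [286. 195.] [ 633.3  268.    48.7 1761. ]
y0 green [286. 189.] [ 634.6  269.9   65.1 1004. ]
STOP
m_placed magenta [ 97. 404.] None
m_placed magenta [101. 396.] None
```

View pics/m_placed.png

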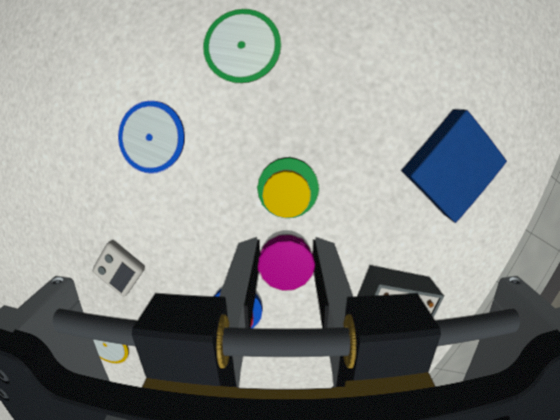

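The net result: still holding, unmoved; the estimate was spoiled by a magenta reflection on the finger (~(248,285)). Keep only the largest blob.

```bash
cat >> h.py <<'E'
def blob1(im,c):
    n,l,s,_=cv2.connectedComponentsWithStats(cv2.morphologyEx(blob(im,c),cv2.MORPH_OPEN,np.ones((5,5))))
    return l==1+np.argmax(s[1:,4])
def heldoff(c,name):
    r.hold(.2); p=telemetry.current_ee_pos(); k=vision.get_calibration("wrist"); im=np.ascontiguousarray(vision.snapshot("wrist")[:,:,::-1]); cv2.imwrite(f"pics/{name}.png",im)
    vv,uu=np.nonzero(blob1(im,c)); g=np.array([ground(k,(u,v),p[2]-.008) for u,v in zip(uu,vv)])
    (x,y),rr=cv2.minEnclosingCircle((g*1000).astype(np.float32)); a=np.arctan2(p[1],p[0]); d=np.array([x,y])/1000-np.array(p[:2])
    print("off rad/tan mm",1000*(d@[np.cos(a),np.sin(a)]),1000*(d@[-np.sin(a),np.cos(a)]),"dia",2*rr)
    return d@[-np.sin(a),np.cos(a)]
def corrplace(c,name):
    o=heldoff(c,name); a=np.arctan2(ST[c][1],ST[c][0])
    if abs(o)>.007: print("STOP"); raise SystemExit
    o=np.sign(o)*max(0,abs(o)); place(c,o*np.sin(a),-o*np.cos(a))
    x,y=ST[c]; look(c+"_placed",[(c,ST[c],DIA[c]/2+.004,.026)])
E
python3 - <<'E'
from h import *
corrplace("magenta","hold1c")
E
```

```text
off rad/tan mm 1.6643631526770473 0.8514318772050639 dia 34.90894317626953
place hit True [ 0.4640601  -0.24191074  0.03406734]
t 17.6583
magenta_placed magenta [287. 191.] [ 464.4 -241.5   32.1  691. ]
```

View pics/magenta_placed.png

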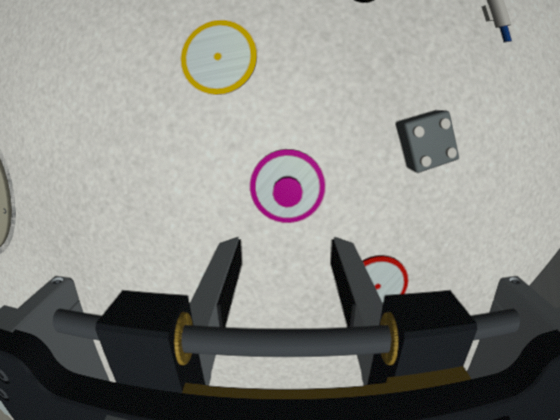

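Magenta sits centred on its station (px (287,191), measured within 0.5 mm). Next yellow, then green.

Run:
```python
from h import *
pick("yellow",.633,.2675,.02)
corrplace("yellow","hold2")
r.move_to([.55,.16,.2],down(.55,.16))
look("stacks",[("green",(.634,.269),.05,.02),("blue",(.634,.1),.05,.02),("red",(.634,.1),.045,.04)])
```

```text
hit False opening 0.04761991074739745
held 0.04742156912943662 [-1.00991771  0.48245502 -0.90564482] 23.9
off rad/tan mm 1.3528316149800663 1.1423565771818953 dia 50.692142486572266
place hit True [ 0.46523455 -0.0797799   0.03401532]
t 30.6583
yellow_placed yellow [287. 191.] [ 465.9  -79.1   48.1 1582. ]
stacks green [391. 115.] [ 633.6  269.2   66.2 2749. ]
stacks blue [341. 258.] [631.8 102.2  66.3 666. ]
stacks red [344. 266.] [632.9 102.7  51.1 717. ]
```

```bash
python3 -c "
import cv2,numpy as np
a=[cv2.imread(f'pics/{n}.png') for n in ('hold2','yellow_placed','stacks')]+[np.zeros((420,560,3),'u1')]
cv2.imwrite('pics/m1.png',cv2.resize(np.vstack([np.hstack(a[:2]),np.hstack(a[2:])]),(800,600)))"
```

```text
(no output)
```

View pics/m1.png

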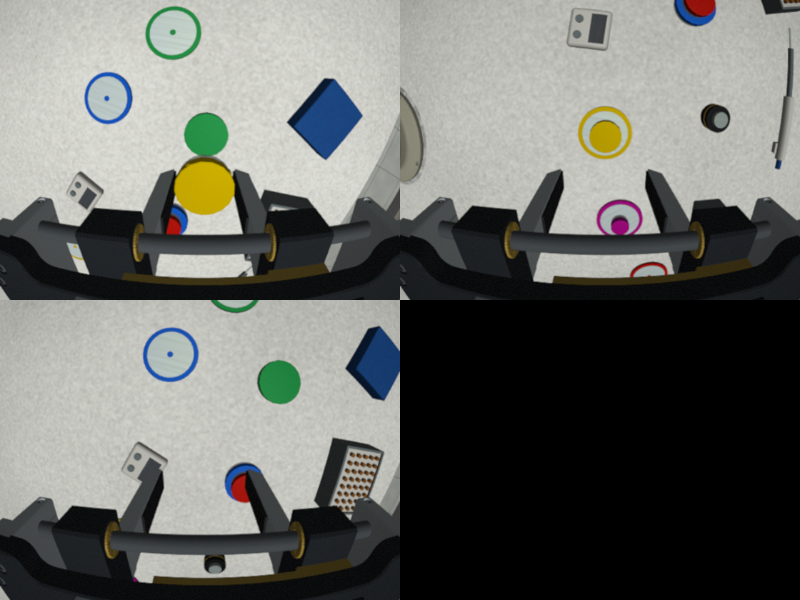

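Yellow is centred (605,135). Green stands alone at (279,382). Now green, then a clear look at the red/blue stack.

Run:
```python
from h import *
pick("green",.633,.2685,.0,f=20)
corrplace("green","hold3")
r.move_to([.6,.03,.2],down(.6,.03))
look("rb",[("blue",(.634,.1),.05,.02),("red",(.634,.1),.045,.04)])
import cv2
a=[cv2.imread(f'pics/{n}.png') for n in ('hold3','green_placed','rb','rb')]
cv2.imwrite('pics/m2.png',cv2.resize(np.vstack([np.hstack(a[:2]),np.hstack(a[2:])]),(800,600)))
```

```text
hit False opening 0.06572638634054796
held 0.06537280946020427 [-0.54580169  0.30511451 -0.25416145] 36.8333
off rad/tan mm 1.0145573601616424 1.441904703244607 dia 67.55715942382812
place hit True [0.53006809 0.39119085 0.03406797]
t 42.7833
green_placed green [286. 190.] [ 529.2  392.5   73.9 3242. ]
rb blue [321. 127.] [ 635.8  100.5   65.2 1086. ]
rb red [324. 128.] [ 634.3  101.3   46.7 1743. ]
```

View pics/m2.png

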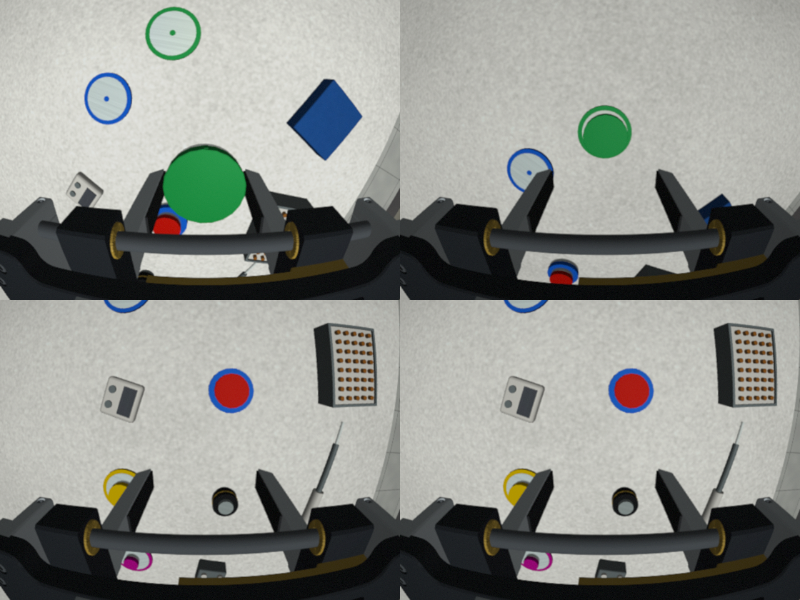

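Green is seated inside its ring (605,135), the crescent being lid parallax; red/blue stack is at (231,390). Red, then blue.

Run:
```python
from h import *
pick("red",.634,.101,.02)
corrplace("red","hold4")
r.move_to([.6,.03,.2],down(.6,.03)); look("b",[("blue",(.634,.1),.05,.02)])
pick("blue",.635,.1,.0,f=20)
corrplace("blue","hold5")
x,y=.5,.18; r.move_to([x,y,.26],down(x,y)); im=vision.snapshot("top"); cv2.imwrite("pics/top9.png",im[:,:,::-1])
print(telemetry.current_t())
# lid outlines by largest blob of an opened mask, from the pictures after each placing
a=[cv2.imread(f'pics/{n}.png') for n in ('hold4','red_placed','hold5','blue_placed')]
cv2.imwrite('pics/m3.png',cv2.resize(np.vstack([np.hstack(a[:2]),np.hstack(a[2:])]),(800,600)))
```

```text
hit False opening 0.04757346405244049
held 0.04756862249237991 [-0.40317411  0.68047708 -0.05318774] 48.7667
off rad/tan mm 0.7486526478641021 1.8495243427244257 dia 50.571754455566406
place hit True [ 0.50554947 -0.40938099  0.03407004]
t 56.025
red_placed red [288. 190.] [ 506.2 -408.3   48.  1562. ]
b blue [321. 125.] [ 635.8  100.6   65.1 3045. ]
hit False opening 0.06579047991662414
held 0.06563218906057763 [-0.37698949  1.03028232 -0.5261213 ] 62.6667
off rad/tan mm 0.44029490437608965 1.467997239684274 dia 69.38599395751953
place hit True [0.46811215 0.26017077 0.03406042]
t 68.8667
blue_placed blue [286. 190.] [ 467.5  261.5   73.9 3290. ]
69.4667
```

View pics/m3.png

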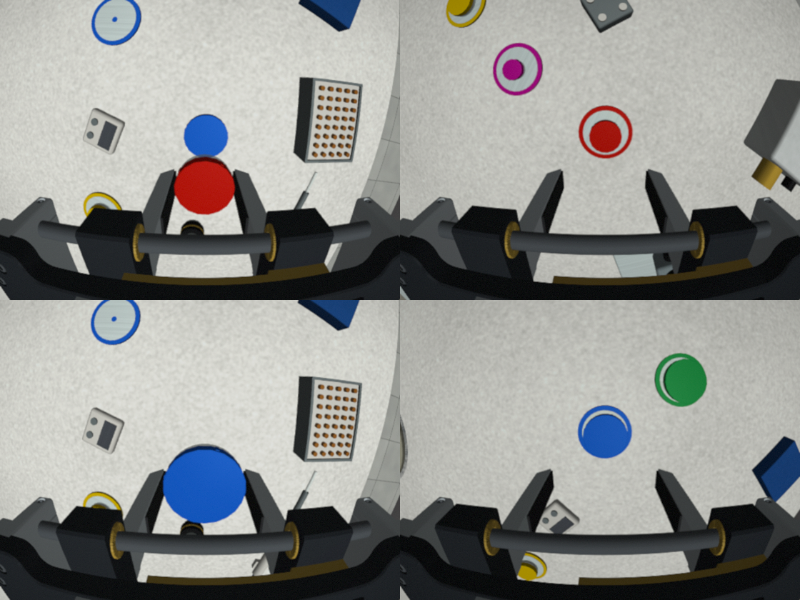

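View pics/top9.png

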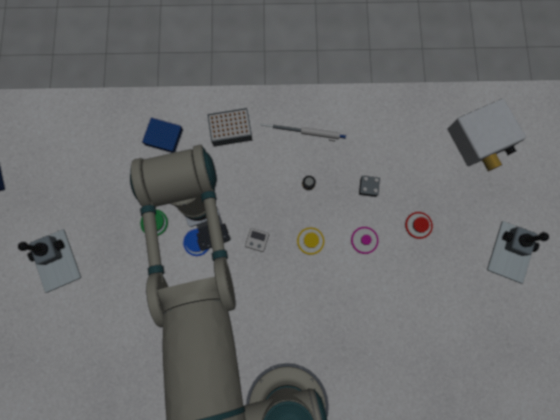

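All five look placed. For the two large ones, lid and rim merge by parallax, so I check them from straight above.

Run:
```python
from h import *
out=[]
for c,(x,y) in [("blue",(.495,.185)),("green",(.575,.305))]:
    r.move_to([x,y,.26],down(x,y)); r.hold(.2)
    k=vision.get_calibration("wrist"); im=np.ascontiguousarray(vision.snapshot("wrist")[:,:,::-1])
    g=blob(im,c); vv,uu=np.nonzero(g); P=np.array(ST[c])
    q=np.array([ground(k,(u,v),.026) for u,v in zip(uu,vv)]); d=np.hypot(*(q-P).T); q=q[d<.0345]
    (a,b),rr=cv2.minEnclosingCircle((q*1000).astype(np.float32)); print(c,k["position"].round(3),a,b,2*rr,P)
    u=proj(k,[*P,.02]).astype(int); u=np.maximum(u,75); out.append(cv2.resize(im[u[1]-75:u[1]+75,u[0]-75:u[0]+75],(400,400)))
cv2.imwrite("pics/chk.png",np.hstack(out)); print(telemetry.current_t())
```

```text
blue [0.467 0.265 0.415] 467.5060729980469 261.4955749511719 68.97340393066406 [0.4675 0.2615]
green [0.536 0.379 0.416] 529.269775390625 392.44708251953125 68.93370819091797 [0.5293 0.3924]
70.85
```

View pics/chk.png

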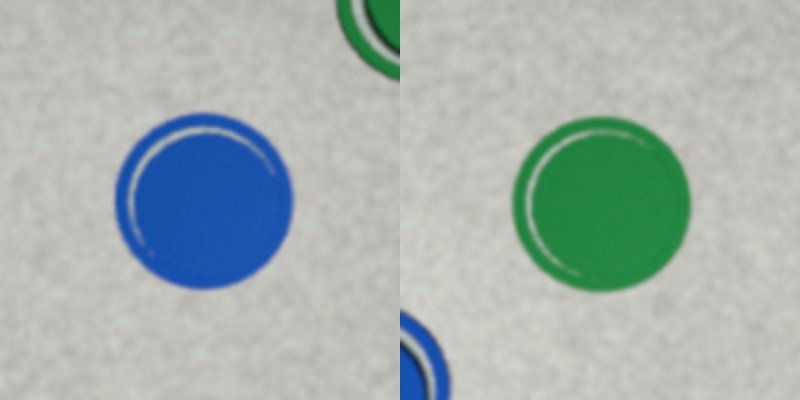

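Seen from above, both large lids lie inside their rims, with a thin gap at the upper left. That puts them about 1–2 mm off centre. The gripper is clear, so I'm handing in.

```bash
python3 -c "
from h import *
r.hold(.5); r.sign_off()"
```

```text
the job is handed in; nothing more can be done
```

I took both stacks apart in the order magenta, yellow, green, red, blue. Each dish was set down with a force-guarded descent on the station of its colour, then released. The job took about 71 s of the 128 s allowed, and I signed off with the gripper open and clear at 0.26 m.

- **Magenta, yellow, red:** the wrist camera measured each within about 0.7 mm of its station centre, with the lid diameter reading correctly.
- **Blue, green:** the automatic centre reading was not usable because lid and rim share a colour and run together in the picture. Seen from straight above, both lie inside their rims, about 1–2 mm off centre at most.
- **Contact height:** all five touched down at the same height (34.0–34.1 mm), which fits dishes sitting flat.
- **Gripping:** no unexpected contact occurred on any pick.

One offset reading early on was spoiled by a reflection on a finger. My check stopped the program before anything moved, and I fixed the reading before carrying on. I did not measure tilt directly.

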